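# Fasten the scraper holder with a push rivet

## Robot

A 7-joint arm with a two-finger parallel gripper is mounted at the origin on the work surface. World frame = base frame: x ahead of the robot, y to its left, z up, the work surface at z = 0. Lengths are in m, angles in rad, forces in N, time in s.
With the tool pointing down it reaches from about 0.4 to 0.875 m from the base axis. Payload 4.4 kg.
Tool frame: the origin (TCP) lies midway between the tips of the shut fingers; the grasp point (between the pads) lies 19 mm behind it (ctrl.grip_point_offset is the distance from the TCP to the grasp point, in m); z points along the fingers, x is the direction in which the jaws open and shut, and the axes are right-handed (so a half turn about z gives the same grasp; the last joint's range is limited). The gripper opens to 85 mm and grips with 20 to 120 N. Pads are 22 mm wide; open, the fingers measure 114 mm over their backs; the gripper's body (76 mm by 85 mm) begins 54 mm behind the grasp point. The pads swing forward as they close: fully open they stand 13 mm farther back than shut.
Start: joints at [-1.406, 0.628, 0.038, 1.517, -0.027, 0.996, -0.02], TCP at [0.149, 0.633, 0.231] pointing down, gripper open.
Joint ranges: [-3.06, 3.06], [-0.37, 2.12], [-1.25, 1.32], [0.18, 2.47], [-1.1, 4.24], [0.23, 1.98], [-2.94, 2.94]. Speed limits (rad/s): [2.57, 2.57, 3.14, 3.14, 3.14, 3.14, 3.14].

## Interface

Orientations are given as a unit quaternion [x, y, z, w].
In Python, from station import ctrl, grab_frame, camera_model, ticket, cut_out, mark_of gives the robot as it stands. The module is installed in compiled form; this text tells all that it offers.
- The arm moves only by the tool move_arm, never from a script. Its argument "steps" is one flat list of numbers, 4 for each row, row after row: the shift along the world's x, y, z in mm, then the turn about the world's z in degrees. A call has exactly 8 rows; each row is the pose to reach, as a shift and turn from the pose commanded when the call began; what a row does not reach only later rows make up. A row lasts 1/12 s, in which the tool goes at most 41.7 mm and 7.16 degrees, less where a joint would pass 70% of its speed; a pose out of reach is approached as far as the arm can. A call with a gripper value outside its range is refused whole. "gripper" is the finger opening in mm, from 0 to 85.4, set as the call begins (left out, the last holds). The fingers move at their own pace and stop on an object; the grip force is fixed at half the most. Time passes only in rows, so rows that repeat a pose let the fingers close, or fill a call up. It gives the time, the measured TCP pose, the force and the opening at its end, in the units of the state.
- ctrl.sense(): the state, without advancing time (a new reading comes with each control period).
- grab_frame(name): name is "side" or "top" or "wrist"; returns (picture, depth): 480x640x3 uint8, red, green, blue; 480x640 float32, m along the optical axis (not along the pixel's ray), 0 where there is no reading.
- camera_model(name): a dict with "intrinsics" (3x3 intrinsics, pixels), "cam_to_world" (4x4, takes a point from camera to world coordinates). Camera axes: x right, y up, looking along -z (the intrinsics and any distortion apply to the point x, -y, -z); pixel columns grow to the right and rows downward; lengths in m; the calibration is good to about 2 mm. A picture is of the moment at which its call begins: read the wrist's pose just before it. camera_model takes no time and is no camera call; for the wrist camera it gives the pose at the moment of the call.
- ticket.job_done(): hands the job in, once; it reports no verdict.
Trained networks look in the newest picture that a camera, given by its name, has taken for a name from the list of things; names that differ only in an ending like _2 or _b are one class to them, and where a whole thing is asked for, a point or a joint stands for the part that bears it (a point fixed in the world has none). Each returns a list of dicts, best first, with "p" (0 to 1); they miss things now and then, are a little off and sometimes report something else, mostly with a low value. They report only what shows in the picture. A call takes as long as a camera call. They do not tell look-alikes from the thing itself.
- cut_out(camera, label): "mask" (480x640 bool, what is visible of it) and "point" ([column, row] in pixels, amid what is visible of it).
- mark_of(camera, label): "point" ([column, row] in pixels: a listed point, or the origin of a listed thing).
The state is a dict: "t": time; "qpos": joint angles; "qd": joint speeds; "effort": joint torques, N m; "tool_pos": TCP position; "orientation": TCP orientation; "force": force on the tool from outside, world axes, zero at the start; "ft_torque": the same for the moment, N m; "opening": finger opening in m.
Only numpy, scipy, OpenCV 4.12 (cv2) and the standard library are available. Lean on these libraries where they do the work, as an engineer would, in place of code of your own. Each camera call takes 0.05 s, during which the arm holds its last target. There are 200 camera calls.

## Task

The scraper holder's springy plate has one empty rivet hole. Take the loose push rivet whose white centre pin still stands up, seat it fully in that hole with the pin still up, then press the pin flush with its red collar, pressing steadily but gently because the plate gives under you and its mounts must not be overloaded (keep below 22 N). Leave the used rivet and everything else on the ledge where they are.

Things in the scene. Friction and masses are not known exactly. Their poses are not given: they have to be found in the camera images.
- rivet: the fresh push rivet, red plastic, 30 g: round collar 24 mm across, 10 mm high; below it a shank 10 mm across, 18 mm long, its last 6 mm tapering to 6 mm; above it a white pin head 12 mm across. Stands upright in a hole of the block. Origin: on its axis at the collar's underside, z up. Grip it by the collar, fingertips some 3 mm clear of the surface below
- pin (a joint): how far the white centre pin of the fresh rivet is pushed into its collar, m: 0 = standing 8.5 mm above the collar's top, 0.008 = fully in (flush; its end stop, only a 0.5 mm crown is left). It slides stiffly, needing about 17 N, and stays where it is left
- hole (a point): centre of the mouth of the empty hole, on the plate's top face (42 mm above the ledge), z up, axes as the plate's. Hole 12 mm across, chamfer 1.5 mm, right through the 12 mm plate, 24 mm free below. Along -y, 76 mm away, sits a rivet already pressed flush (24 mm across, 10 mm high); along +x, from 42 mm away, scraper prongs stand 26 mm high
- plate: the holder's steel plate, 100 (x) by 170 (y) by 12 mm, origin at the centre of its underside, 30 mm above the ledge at rest. On sprung mounts: a push must first overcome a preload that varies from run to run (1 to 15 N), then it sinks 0.5 mm per newton, at most 14 mm, then stops hard; it springs back. So how far it sinks under a push is not known beforehand. Over 22 N harms it
- block: wooden block 70 mm (x) by 140 mm (y) by 30 mm high, fixed, with two holes 12 mm across and 24 mm deep at y = +36 mm and y = -36 mm from its centre, one rivet standing in each; origin at the centre of its underside
- used_rivet: the used rivet, same shape and colours but with its pin already level with the collar; stands in the other hole of the block. Leave it there. Origin as for the fresh rivet
- comal: clay comal, a shallow dish 270 mm across and 24 mm high; leave alone
- press: cast aluminium tortilla press 200 mm across, fixed, about 50 mm high, closed; leave alone
- press_top (a joint): swing of the press's top plate, rad: 0 = shut; leave alone
- jar: small glass jar 60 mm across, 85 mm high; leave alone
- spoon_rest: round stainless spoon rest, 100 mm across, 18 mm high; leave alone
- scraper: yellow plastic dough scraper lying flat, about 140 mm long, 60 mm wide, 12 mm high; leave alone
Not all that is in view belongs to the job. There is more than one size of the block; the one meant has the size given above.

How it is judged:
By the outcome, as a careful person would: the job done as asked, in the order asked, and still so for the second after the job is handed in, with the robot touching nothing.
It also fails if it takes over 48 s, if anything falls off the work surface, if the arm or the gripper's body presses on something with over 40 N, if the wrist force passes 120 N, or if a joint passes its speed limit or range.

## Working session

There is one attempt and no reset: what is moved stays moved. The work goes in short steps, Python scripts to look and compute and a tool call to move; the robot and the scene stay as the last step left them, time stands still between calls to the robot, and variables do not carry over. Pictures are saved under pics/ and viewed, about 8 in all and at most 12, crops included, and the job is handed in when it is done.

Besides the shell and the picture viewer there is one more tool, called after ">>>" as a command line: name --argument value ..., lists and objects as JSON in quotes. move_arm: Moves the arm, as the interface text tells. Its arguments: {"type":"object","properties":{"steps":{"type":"array","items":{"type":"number"}},"gripper":{"type":"number"}},"required":["steps"]}

```bash
mkdir -p pics; cat > h.py <<'E'
from station import *
import numpy as np, cv2
def w(cam,px,d=None,z=None,M=None):
    M=M or camera_model(cam);K=M["intrinsics"];T=M["cam_to_world"]
    r=np.array([(px[0]-K[0,2])/K[0,0],-(px[1]-K[1,2])/K[1,1],-1.])
    R=T[:3,:3]@r;o=T[:3,3]
    s=d if d is not None else (z-o[2])/R[2]
    return o+s*R
E
python3 - <<'E'
from h import *
print(ctrl.sense()); print(camera_model("top"))
ims=[]
for c in ["top","side"]:
    p,d=grab_frame(c); cv2.imwrite(f"pics/{c}0.png",p[:,:,::-1]); np.save(c+"d.npy",d)
    for l in ["rivet","used_rivet","hole","plate","block"]:
        for m in mark_of(c,l)[:4]:
            q=m["point"]; i=d[int(round(q[1])),int(round(q[0]))]
            print(c,l,np.round(q,1),round(m["p"],2),np.round(w(c,q,d=i),3))
E
```

```text
{'t': 0.0, 'qpos': array([-1.40581318,  0.62934128,  0.03843137,  1.5183713 , -0.02699822,
        0.99629467, -0.02003788]), 'qd': array([-0.00025827, -0.00193242, -0.00054137,  0.00038347, -0.00117598,
       -0.00075251,  0.00042576]), 'effort': array([-4.64225595e-04, -5.63402081e+01,  1.22604545e+00, -1.93449157e+01,
        1.09489143e-02,  1.03272949e-02, -6.99481220e-06]), 'tool_pos': array([0.14850424, 0.63216585, 0.23039098]), 'orientation': array([ 7.83826044e-01,  6.20979737e-01, -7.37109311e-04,  5.96869772e-04]), 'force': array([-0.27063553,  1.11267323,  0.14498678]), 'ft_torque': array([-0.04096171, -0.01487362,  0.0615988 ]), 'opening': 0.08531160017201152}
{'intrinsics': array([[540.51037341,   0.        , 322.57394379],
       [  0.        , 540.51037341, 236.50808286],
       [  0.        ,   0.        ,   1.        ]]), 'cam_to_world': array([[ 0.00727765,  0.99766737, -0.06787382,  0.43391172],
       [-0.99992813,  0.00790725,  0.00901202, -0.01551843],
       [ 0.0095277 ,  0.06780336,  0.99765321,  1.68507095],
       [ 0.        ,  0.        ,  0.        ,  
[... 183 characters left out ...]
56.7 236.6] 0.88 [0.543 0.17  0.047]
top plate [263.1 235.3] 0.61 [0.548 0.151 0.042]
top block [364.2 309.6] 0.85 [ 0.325 -0.158  0.043]
top block [287.4 301. ] 0.8 [0.348 0.076 0.019]
top block [364.5 247.1] 0.71 [ 0.515 -0.159  0.028]
top block [257.1 237.9] 0.66 [0.54  0.169 0.042]
side rivet [327.9 298.4] 0.49 [ 0.52  -0.205  0.039]
side used_rivet [314.1 282.8] 0.47 [ 0.494 -0.137  0.038]
side hole [317.8 217. ] 0.89 [0.542 0.185 0.038]
side plate [318.7 228.5] 0.84 [0.536 0.112 0.043]
side block [247. 257.] 0.87 [0.332 0.028 0.021]
side block [321.9 299.4] 0.72 [ 0.506 -0.2    0.033]
side block [239.5 307.2] 0.66 [ 0.311 -0.212  0.041]
side block [385.5 210.5] 0.48 [0.76  0.248 0.008]
```

View pics/top0.png

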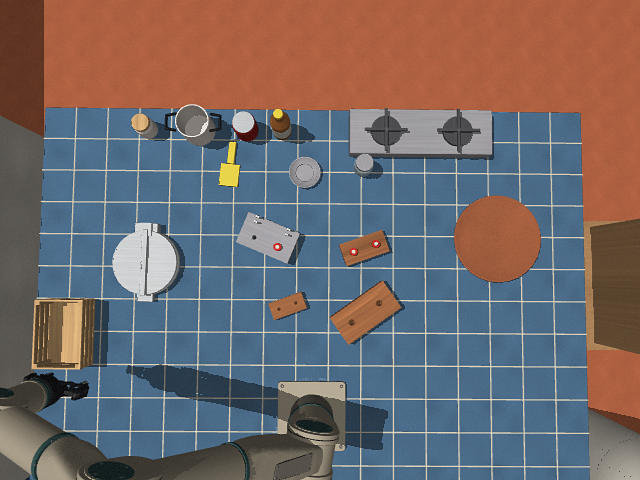

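The top view shows the plate around (268,238), with its empty hole at (254,238) and a pressed rivet at (278,247). The block with two rivets is at (365,248). The candidates for the fresh rivet are (354,252) and (376,244), so I'll enlarge both views.

```bash
python3 - <<'E'
from h import *
t=cv2.imread("pics/top0.png");s=cv2.imread("pics/side0.png")
a=cv2.resize(t[225:270,335:395],(400,300),interpolation=cv2.INTER_CUBIC)
b=cv2.resize(s[265:325,280:360],(400,300),interpolation=cv2.INTER_CUBIC)
c=cv2.resize(t[205:271,224:312],(400,300),interpolation=cv2.INTER_CUBIC)
e=cv2.resize(s[180:255,270:370],(400,300),interpolation=cv2.INTER_CUBIC)
cv2.imwrite("pics/c1.png",np.vstack([np.hstack([a,b]),np.hstack([c,e])]))
d=np.load("topd.npy")
for q in [(354,252),(376,244),(254,238),(278,247)]:
    print(q,np.round(w("top",q,z=0.045),3), d[q[1]-1:q[1]+2,q[0]-1:q[0]+2].min())
# block/plate orientation from top depth
hsv=cv2.cvtColor(t,cv2.COLOR_BGR2HSV)
for n,l,cx in [("block","block",365),("plate","plate",268)]:
    grab_frame("top")
    for m in cut_out("top",l)[:5]:
        r=cv2.minAreaRect(np.argwhere(m["mask"])[:,::-1].astype(np.float32)); 
        bx=cv2.boxPoints(r); W=np.array([w("top",p,z=.036)[:2] for p in bx])
        print(l,round(m["p"],2),np.round(r[0]),np.round(W,3).tolist(),"c",np.round(W.mean(0),3),np.round(np.linalg.norm(np.diff(W,axis=0),axis=1),3))
E
```

```text
(354, 252) [ 0.499 -0.126  0.045] 1.6412488
(376, 244) [ 0.524 -0.193  0.045] 1.63544
(254, 238) [0.539 0.178 0.045] 1.6393751
(278, 247) [0.513 0.105 0.045] 1.6266878
block 0.94 [287. 306.] [[0.343, 0.136], [0.381, 0.032], [0.327, 0.012], [0.29, 0.117]] c [0.335 0.074] [0.111 0.057 0.111]
block 0.91 [365. 312.] [[0.304, -0.051], [0.417, -0.211], [0.333, -0.27], [0.221, -0.111]] c [ 0.319 -0.161] [0.195 0.102 0.195]
block 0.88 [364. 248.] [[0.521, -0.078], [0.571, -0.212], [0.505, -0.235], [0.456, -0.102]] c [ 0.513 -0.157] [0.143 0.07  0.142]
plate 0.92 [267. 237.] [[0.528, 0.236], [0.623, 0.199], [0.558, 0.04], [0.464, 0.078]] c [0.543 0.138] [0.102 0.172 0.101]
plate 0.72 [353. 251.] [[0.502, -0.111], [0.515, -0.124], [0.503, -0.136], [0.49, -0.124]] c [ 0.502 -0.124] [0.017 0.017 0.017]
```

View pics/c1.png

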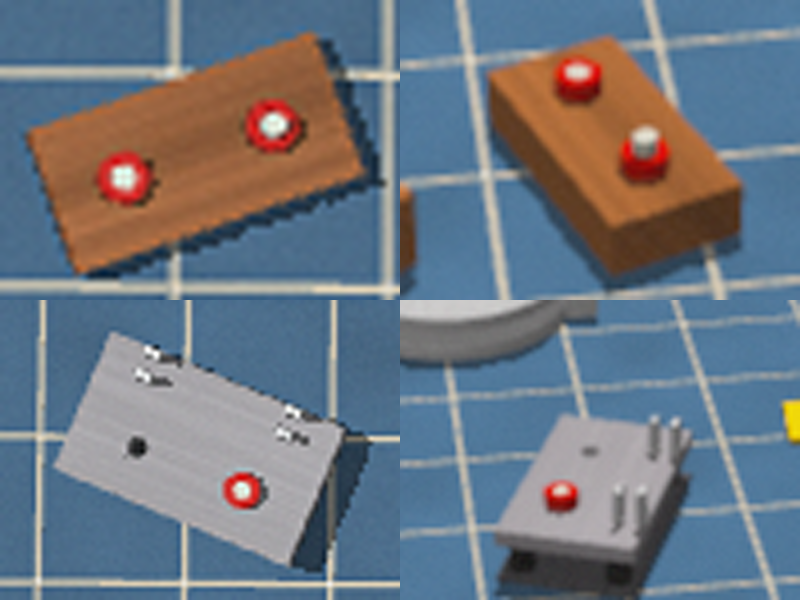

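The third crop shows the right-hand rivet, top (376,244) and front one in the side view, with its pin standing up. The left one, (354,252), is level and so is the used rivet. Only this block measures 70×140 mm. The fresh rivet is at about (0.524,-0.193) and the hole at about (0.539,0.178). I'll look at the hole from close by first, since it is on the way.

>>> move_arm --steps '[25, -29, 0, -4, 50, -58, 0, -9, 75, -87, 0, -9, 100, -116, 0, -9, 125, -145, 0, -9, 150, -174, 0, -9, 175, -203, 0, -9, 200, -232, 0, -9]' --gripper 50

```text
t: 1.47
tool_pos: [0.3497, 0.3994, 0.2316]
orientation: [0.83, 0.558, 0.0, -0.0]
force: [1.3, 1.3, 0.5]
opening: 0.0498
```

>>> move_arm --steps '[25, -29, 0, 0, 50, -58, 0, 0, 75, -87, 0, 0, 100, -116, 0, 0, 125, -145, 0, 0, 150, -174, 0, 0, 170, -203, 0, 0, 180, -222, 0, 0]'

```text
t: 2.13
tool_pos: [0.5316, 0.1745, 0.2316]
orientation: [0.831, 0.556, 0.001, 0.001]
force: [-0.5, -0.4, 0.3]
opening: 0.0502
```

```bash
cat > look.py <<'E'
from h import *
import sys
n=sys.argv[1]
s=ctrl.sense();M=camera_model("wrist");p,d=grab_frame("wrist");cv2.imwrite(f"pics/{n}.png",p[:,:,::-1]);np.savez(n,d=d,T=M["cam_to_world"],K=M["intrinsics"])
print(s["t"],np.round(s["tool_pos"],4),np.round(s["orientation"],4),np.round(s["force"],1),s["opening"])
print(np.round(M["cam_to_world"],3).tolist())
for l in sys.argv[2:]:
    for m in mark_of("wrist",l)[:3]:
        q=m["point"];i=d[int(q[1]),int(q[0])];print(l,np.round(q,1),round(m["p"],2),np.round(w("wrist",q,d=i,M=M),4),np.round(w("wrist",q,z=.042,M=M),4))
E
python3 look.py w1 hole rivet plate
```

```text
2.1333 [0.5316 0.1745 0.2316] [8.314e-01 5.557e-01 6.000e-04 1.300e-03] [-0.5 -0.4  0.3] 0.05018942992529744
[[0.382, -0.892, -0.241, 0.471], [0.924, 0.369, 0.102, 0.199], [-0.002, -0.262, 0.965, 0.374], [0.0, 0.0, 0.0, 1.0]]
hole [323.2 218.8] 0.67 [0.5463 0.1722 0.0059] [0.5389 0.1749 0.042 ]
plate [287.8 232. ] 0.56 [0.5381 0.1395 0.0413] [0.5379 0.1397 0.042 ]
```

View pics/w1.png

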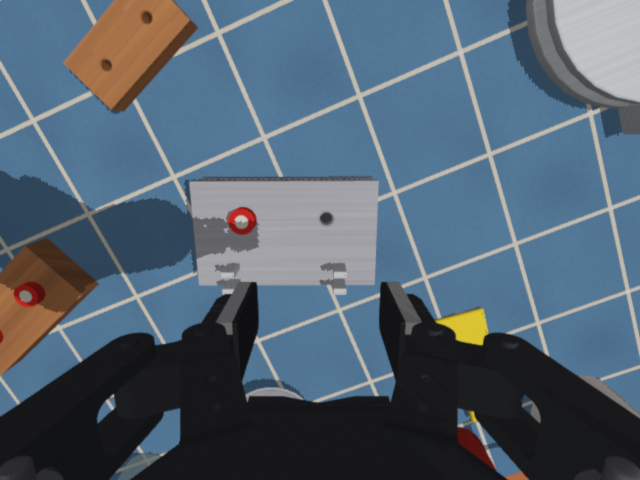

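The wrist view shows the empty hole at (326,218), the pressed rivet at (241,221) and the prongs at (228,280) and (337,280). The jaws already line up with the plate's y axis. Next I'll go to the rivet.

>>> move_arm --steps '[0, -40, 0, 0, 0, -80, 0, 0, 0, -120, 0, 0, 0, -160, 0, 0, 0, -200, -10, 0, 0, -240, -20, 0, -4, -280, -30, 0, -8, -315, -40, 0]'

```text
t: 3.0
tool_pos: [0.5208, -0.1367, 0.1912]
orientation: [0.83, 0.559, 0.0, 0.0]
force: [-0.6, -0.9, 0.3]
opening: 0.0506
```

>>> move_arm --steps '[0, -30, -10, 0, 0, -50, -25, 0, 0, -52, -45, 0, 0, -52, -60, 0, 0, -52, -65, 0, 0, -52, -65, 0, 0, -52, -65, 0, 0, -52, -65, 0]'

```text
t: 3.67
tool_pos: [0.5217, -0.1874, 0.1273]
orientation: [0.83, 0.558, 0.001, 0.001]
force: [-1.2, -0.6, 0.1]
opening: 0.0499
```

```bash
python3 look.py w2 rivet used_rivet; python3 - <<'E'
from h import *
z=np.load("w1.npz");p=cv2.imread("pics/w1.png")
g=p[200:236,310:343].max(2)<90
c=np.argwhere(g).mean(0)[::-1]+[310,200]
M=dict(intrinsics=z["K"],cam_to_world=z["T"]);print("hole",c,g.sum(),w("wrist",c,z=.042,M=M),w("wrist",c,z=.040,M=M))
E
```

```text
3.6667 [ 0.5217 -0.1874  0.1273] [8.296e-01 5.583e-01 7.000e-04 6.000e-04] [-1.2 -0.6  0.1] 0.04987161499644123
[[0.377, -0.894, -0.241, 0.461], [0.926, 0.363, 0.099, -0.163], [-0.001, -0.26, 0.965, 0.27], [0.0, 0.0, 0.0, 1.0]]
rivet [314.1 241.1] 0.84 [ 0.5183 -0.19    0.044 ] [ 0.5188 -0.1902  0.042 ]
used_rivet [399.1 168.6] 0.81 [ 0.4961 -0.1245  0.0402] [ 0.4958 -0.1248  0.042 ]
hole [325.83 217.96] 100 [0.53906834 0.17739658 0.042     ] [0.53948129 0.17726648 0.04      ]
```

View pics/w2.png

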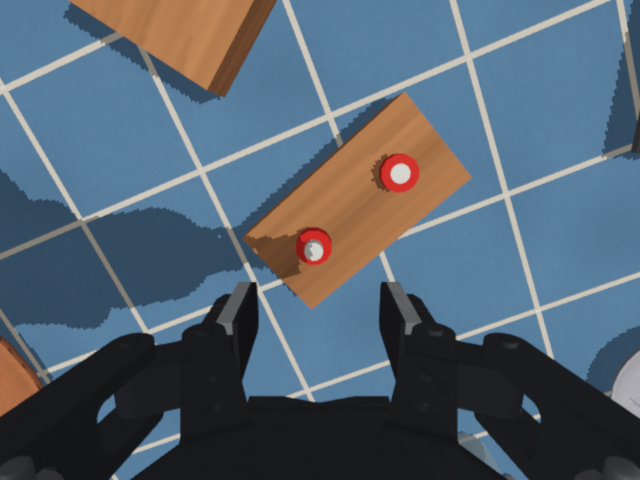

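The fresh rivet is at (314,246) with its pin head at (314,251). The used one is at (400,174). I'll convert these to positions.

```bash
python3 - <<'E'
from h import *
z=np.load("w2.npz");p=cv2.imread("pics/w2.png")
M=dict(intrinsics=z["K"],cam_to_world=z["T"])
c0=p[222:272,290:340].astype(int)
red=(c0[...,2]>110)&(c0[...,1]<60)
white=(c0.min(2)>100)
h=cv2.convexHull(np.argwhere(red|white)[:,::-1].astype(np.int32));print(cv2.boundingRect(h))
(cc,r)=cv2.minEnclosingCircle(h);cc=np.array(cc)+[290,222]
wc=np.argwhere(white).mean(0)[::-1]+[290,222]
print(cc,r,w("wrist",cc,z=.038,M=M)); print(wc,w("wrist",wc,z=.0485,M=M))
E
```

```text
(6, 6, 35, 37)
[313.  245.5] 18.82162857055664 [ 0.52228831 -0.19250871  0.038     ]
[313.58899676 250.11326861] [ 0.52242168 -0.19199531  0.0485    ]
```

>>> move_arm --steps '[1, -5, -15, 0, 1, -5, -35, 0, 1, -5, -55, 0, 1, -5, -72, 0, 1, -5, -84, 0, 1, -5, -91, 0, 1, -5, -93, 0, 1, -5, -93, 0]'

```text
t: 4.48
tool_pos: [0.5218, -0.1932, 0.0333]
orientation: [0.83, 0.558, -0.0, -0.0]
force: [-0.2, -0.4, 0.2]
opening: 0.0499
```

```bash
python3 look.py w3 rivet
```

```text
4.4833 [ 0.5218 -0.1932  0.0333] [ 0.8301  0.5576 -0.     -0.    ] [-0.2 -0.4  0.2] 0.04990629557781225
[[0.378, -0.894, -0.239, 0.461], [0.926, 0.365, 0.099, -0.169], [-0.001, -0.259, 0.966, 0.176], [0.0, 0.0, 0.0, 1.0]]
rivet [322.5 296.5] 0.64 [ 0.5178 -0.1909  0.0402] [ 0.517  -0.1906  0.042 ]
```

View pics/w3.png

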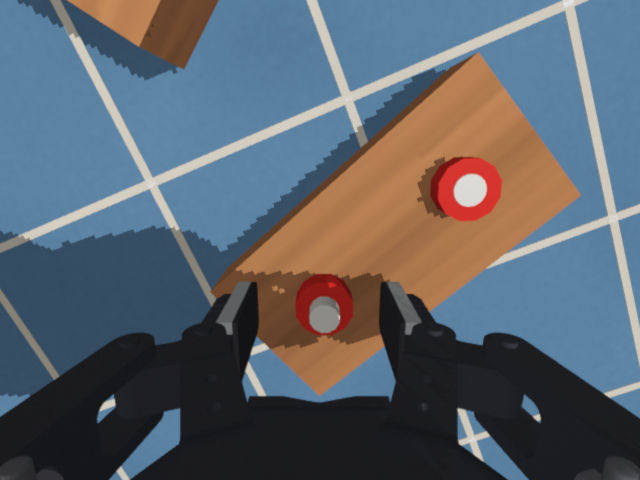

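The rivet sits between the pads, with the collar at (325,305) and the pin top at (324,316). I'll check the offset, then close.

```bash
python3 - <<'E'
from h import *
z=np.load("w3.npz");M=dict(intrinsics=z["K"],cam_to_world=z["T"])
print(w("wrist",(324.5,305),z=.038,M=M),w("wrist",(324.3,316.5),z=.0485,M=M))
K=z["K"];T=np.linalg.inv(z["T"]);q=T@[.5218,-.1932,.038,1];print(K[0,0]*q[0]/-q[2]+K[0,2],K[1,1]*q[1]/q[2]+K[1,2])
E
```

```text
[ 0.52246639 -0.19187791  0.038     ] [ 0.52215614 -0.19200187  0.0485    ]
320.8761662360172 304.73448126546657
```

>>> move_arm --steps '[0, 0, 0, 0, 0, 0, 0, 0, 0, 0, 0, 0, 0, 0, 0, 0, 0, 0, 0, 0, 0, 0, 0, 0, 0, 0, 0, 0, 0, 0, 0, 0]' --gripper 10

```text
t: 5.25
tool_pos: [0.5226, -0.1924, 0.0345]
orientation: [0.83, 0.558, 0.001, 0.0]
force: [-0.4, 1.3, 6.3]
opening: 0.02
```

```bash
python3 look.py w4 rivet; python3 -c "
import cv2;p=cv2.imread('pics/w4.png');cv2.imwrite('pics/w4c.png',cv2.resize(p[220:400,200:440],(800,600),interpolation=2))"
```

```text
5.25 [ 0.5226 -0.1924  0.0345] [8.299e-01 5.579e-01 1.000e-03 3.000e-04] [-0.4  1.3  6.3] 0.01999648813410853
[[0.378, -0.894, -0.241, 0.462], [0.926, 0.365, 0.098, -0.169], [0.0, -0.26, 0.966, 0.177], [0.0, 0.0, 0.0, 1.0]]
rivet [316.5 295.6] 0.62 [ 0.5174 -0.1922  0.0412] [ 0.5171 -0.1921  0.042 ]
```

View pics/w4c.png

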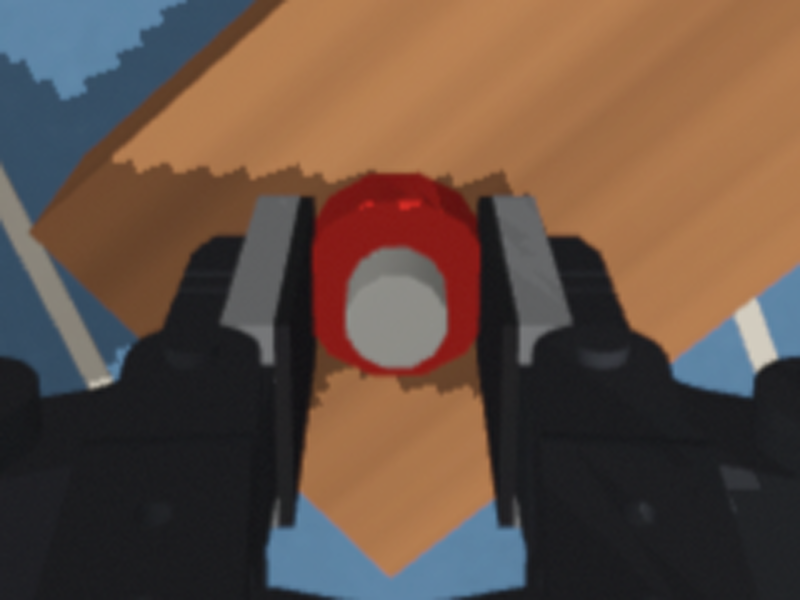

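The grip is on the collar and the pin is still up. Now I'll lift and carry it over.

>>> move_arm --steps '[0, 0, 8, 0, 0, 0, 20, 0, 0, 0, 40, 0, 0, 0, 65, 0, 0, 10, 85, 0, 0, 40, 95, 0, 0, 75, 95, 0, 2, 112, 95, 0]'

```text
t: 6.02
tool_pos: [0.5238, -0.082, 0.1305]
orientation: [0.831, 0.556, 0.001, 0.001]
force: [0.6, 0.2, -0.9]
opening: 0.02
```

>>> move_arm --steps '[2, 38, 0, 0, 4, 76, 0, 0, 6, 114, 0, 0, 8, 152, 0, 0, 10, 190, 0, 0, 13, 225, 0, 0, 15, 250, 0, 0, 15, 258, 0, 0]'

```text
t: 6.68
tool_pos: [0.5386, 0.1827, 0.1294]
orientation: [0.828, 0.56, 0.002, -0.001]
force: [0.2, -0.6, 0.3]
opening: 0.0199
```

```bash
python3 look.py w5 hole; python3 -c "
import cv2;p=cv2.imread('pics/w5.png');cv2.imwrite('pics/w5c.png',cv2.resize(p[150:390,160:480],(800,600),interpolation=2))"
```

```text
6.6833 [0.5386 0.1827 0.1294] [ 0.8283  0.5603  0.0016 -0.001 ] [ 0.2 -0.6  0.3] 0.019948205104338246
[[0.372, -0.896, -0.241, 0.477], [0.928, 0.36, 0.094, 0.206], [0.002, -0.259, 0.966, 0.272], [0.0, 0.0, 0.0, 1.0]]
hole [309.6 250.1] 0.89 [0.5507 0.17   0.0058] [0.5408 0.1748 0.042 ]
```

View pics/w5c.png

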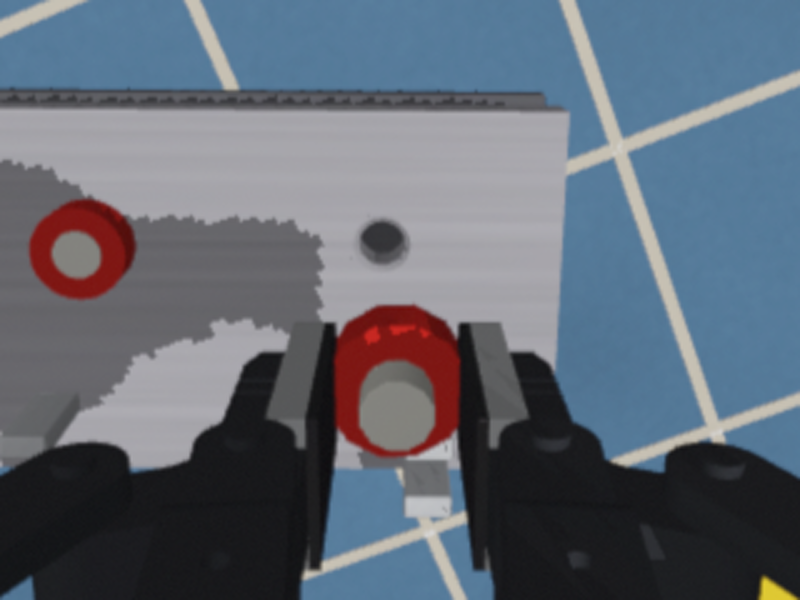

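The rivet is held upright with its pin up, and the hole shows at about (313,247) full frame. I'll compute the correction from that.

```bash
python3 - <<'E'
from h import *
z=np.load("w5.npz");M=dict(intrinsics=z["K"],cam_to_world=z["T"])
print(w("wrist",(313.2,247.2),z=.042,M=M), "rivet", w("wrist",(318.5,302),z=.1294+.0055,M=M), w("wrist",(318.5,313),z=.1294+.014,M=M))
E
```

```text
[0.53981197 0.17775633 0.042     ] rivet [0.53678666 0.18241476 0.1349    ] [0.53733905 0.18216848 0.1434    ]
```

>>> move_arm --steps '[0, -1, -5, 0, 0, -2, -15, 0, 0, -2, -25, 0, 0, -2, -35, 0, 0, -2, -40, 0, 0, -2, -45, 0, 0, -2, -45, 0, 0, -2, -45, 0]'

```text
t: 7.45
tool_pos: [0.5386, 0.1746, 0.0829]
orientation: [0.83, 0.557, -0.0, -0.0]
force: [0.3, 0.5, 0.1]
opening: 0.02
```

```bash
python3 look.py w6 hole; python3 -c "
import cv2;p=cv2.imread('pics/w6.png');cv2.imwrite('pics/w6c.png',cv2.resize(p[190:370,200:440],(800,600),interpolation=2))"
```

```text
7.45 [0.5386 0.1746 0.0829] [ 8.302e-01  5.575e-01 -3.000e-04 -1.000e-04] [0.3 0.5 0.1] 0.02004532059802975
[[0.378, -0.894, -0.238, 0.478], [0.926, 0.365, 0.099, 0.199], [-0.002, -0.258, 0.966, 0.225], [0.0, 0.0, 0.0, 1.0]]
hole [321.4 267.6] 0.73 [0.5509 0.1704 0.0066] [0.539 0.175 0.042]
```

View pics/w6c.png

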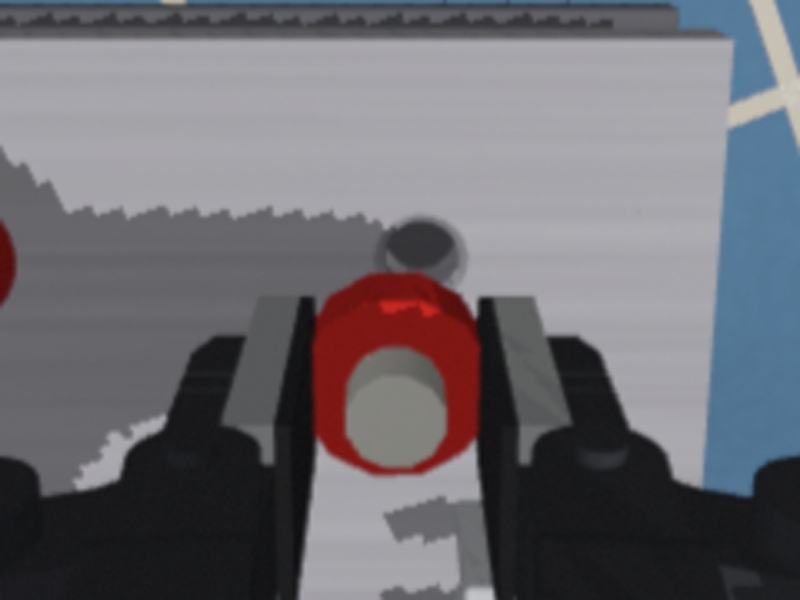

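```bash
python3 - <<'E'
from h import *
z=np.load("w6.npz");M=dict(intrinsics=z["K"],cam_to_world=z["T"])
print(w("wrist",(326.3,267.4),z=.042,M=M), "rivet", w("wrist",(318.8,316.6),z=.0969,M=M))
K=z["K"];T=np.linalg.inv(z["T"])
for P in [(.5386,.1746,.0969),(.5391,.1774,.042)]:
    q=T@[*P,1];print(K[0,0]*q[0]/-q[2]+K[0,2],K[1,1]*q[1]/q[2]+K[1,2])
s=ctrl.sense();print(s["tool_pos"])
E
```

```text
[0.53989393 0.17740932 0.042     ] rivet [0.53872309 0.17365694 0.0969    ]
320.9595896801712 315.4817091431944
325.7204603260864 266.0867559502586
[0.53900765 0.17488782 0.08357838]
```

>>> move_arm --steps '[1, 3, 0, 0, 1, 3, -4, 0, 1, 3, -8, 0, 1, 3, -12, 0, 1, 3, -15, 0, 1, 3, -17, 0, 1, 3, -19, 0, 1, 3, -21, 0]'

```text
t: 8.22
tool_pos: [0.5397, 0.1777, 0.0621]
orientation: [0.83, 0.558, -0.0, -0.0]
force: [0.2, 0.1, -0.2]
opening: 0.02
```

>>> move_arm --steps '[0, 0, -1, 0, 0, 0, -2, 0, 0, 0, -3, 0, 0, 0, -4, 0, 0, 0, -5, 0, 0, 0, -6, 0, 0, 0, -6, 0, 0, 0, -6, 0]'

```text
t: 8.88
tool_pos: [0.5396, 0.1778, 0.0563]
orientation: [0.83, 0.558, -0.0, -0.0]
force: [-0.5, 0.0, -0.4]
opening: 0.0198
```

>>> move_arm --steps '[0, 0, -1, 0, 0, 0, -2, 0, 0, 0, -3, 0, 0, 0, -4, 0, 0, 0, -5, 0, 0, 0, -6, 0, 0, 0, -7, 0, 0, 0, -7, 0]'

```text
t: 9.55
tool_pos: [0.5395, 0.1777, 0.0491]
orientation: [0.83, 0.558, -0.0, -0.0]
force: [-0.6, 0.5, 0.1]
opening: 0.0204
```

>>> move_arm --steps '[0, 0, -0.5, 0, 0, 0, -1, 0, 0, 0, -1.5, 0, 0, 0, -2, 0, 0, 0, -2.5, 0, 0, 0, -2.5, 0, 0, 0, -2.5, 0, 0, 0, -2.5, 0]'

```text
t: 10.22
tool_pos: [0.5397, 0.1778, 0.0468]
orientation: [0.83, 0.558, -0.0, -0.0]
force: [-0.0, 0.9, -0.0]
opening: 0.0202
```

>>> move_arm --steps '[0, 0, -0.5, 0, 0, 0, -0.5, 0, 0, 0, -1, 0, 0, 0, -1, 0, 0, 0, -1.5, 0, 0, 0, -1.5, 0, 0, 0, -1.5, 0, 0, 0, -1.5, 0]'

```text
t: 10.88
tool_pos: [0.5398, 0.1778, 0.0462]
orientation: [0.83, 0.558, 0.0, -0.0]
force: [-0.8, -1.1, 8.1]
opening: 0.0202
```

It is seated: contact came at the expected height, with 8 N. Now I'll release and rise, keeping the preload light.

>>> move_arm --steps '[0, 0, 0.8, 0, 0, 0, 0.8, 0, 0, 0, 0.8, 0, 0, 0, 0.8, 0, 0, 0, 0.8, 0, 0, 0, 0.8, 0, 0, 0, 0.8, 0, 0, 0, 0.8, 0]' --gripper 44

```text
t: 11.55
tool_pos: [0.5396, 0.1777, 0.046]
orientation: [0.83, 0.558, -0.0, -0.0]
force: [0.2, -0.2, 0.3]
opening: 0.0442
```

>>> move_arm --steps '[0, 0, 2, 0, 0, 0, 8, 0, 0, 0, 16, 0, 0, 0, 26, 0, 0, 0, 38, 0, 0, 0, 46, 0, 0, 0, 50, 0, 0, 0, 50, 0]'

```text
t: 12.22
tool_pos: [0.5405, 0.1781, 0.0977]
orientation: [0.83, 0.558, 0.001, 0.0]
force: [-0.5, 0.6, -0.1]
opening: 0.0438
```

```bash
python3 look.py w7 rivet; python3 -c "
import cv2;p=cv2.imread('pics/w7.png');cv2.imwrite('pics/w7c.png',cv2.resize(p[180:360,200:440],(800,600),interpolation=2))"
```

```text
12.2167 [0.5405 0.1781 0.0977] [8.301e-01 5.576e-01 1.300e-03 3.000e-04] [-0.5  0.6 -0.1] 0.043840389517636066
[[0.378, -0.894, -0.242, 0.479], [0.926, 0.365, 0.098, 0.202], [0.001, -0.261, 0.965, 0.24], [0.0, 0.0, 0.0, 1.0]]
rivet [316.7 254.2] 0.94 [0.535  0.1784 0.0514] [0.5378 0.1772 0.042 ]
```

View pics/w7c.png

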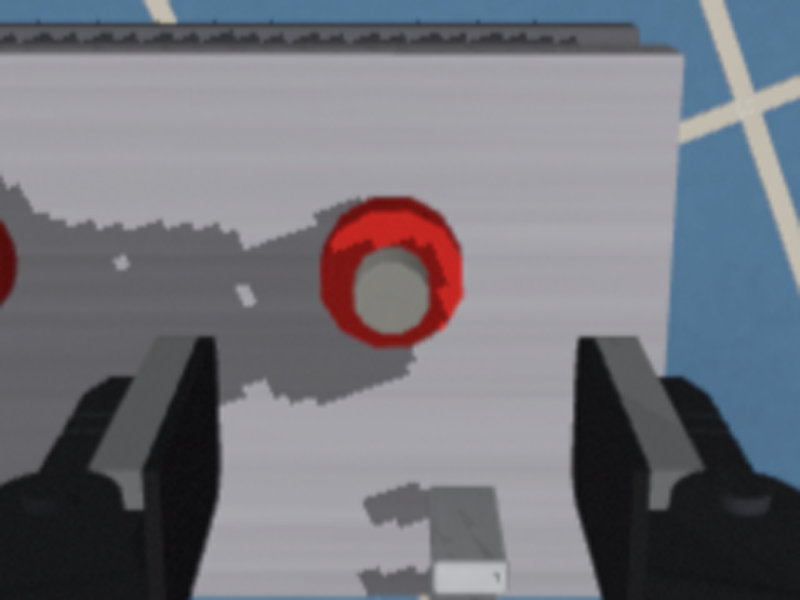

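The rivet is in the hole with the collar at full frame (317,261) and the pin up at (318,268). I'll check the heights and close the fingers.

```bash
python3 - <<'E'
from h import *
z=np.load("w7.npz");M=dict(intrinsics=z["K"],cam_to_world=z["T"]);d=z["d"]
print("pin",w("wrist",(317.6,268.5),z=.0605,M=M))
for n,q in [("pin",(318,268)),("collar",(315,248)),("plate",(318,225)),("plateR",(370,262))]: print(n,w("wrist",q,d=np.median(d[q[1]-1:q[1]+2,q[0]-1:q[0]+2]),M=M))
E
```

```text
pin [0.53964293 0.17702836 0.0605    ]
pin [0.53961782 0.17726173 0.06005166]
collar [0.53117242 0.17898674 0.05228892]
plate [0.52243227 0.18428069 0.04175902]
plateR [0.55368294 0.20345702 0.04147311]
```

>>> move_arm --steps '[0, 0, 0, 0, 0, 0, -5, 0, 0, 0, -10, 0, 0, 0, -12, 0, 0, 0, -12, 0, 0, 0, -12, 0, 0, 0, -12, 0, 0, 0, -12, 0]' --gripper 0

```text
t: 12.98
tool_pos: [0.5398, 0.1778, 0.0842]
orientation: [0.83, 0.558, 0.0, 0.0]
force: [-0.1, -0.4, -0.1]
opening: 0.0002
```

The collar top measures 52.3 mm, so the rivet is fully seated. The pin top is at 60 mm. The fingers are centred over the pin, so I'll start down.

>>> move_arm --steps '[0, -0.5, -4, 0, 0, -0.5, -9, 0, 0, -0.5, -14, 0, 0, -0.5, -18, 0, 0, -0.5, -20, 0, 0, -0.5, -21.5, 0, 0, -0.5, -22, 0, 0, -0.5, -22, 0]'

```text
t: 13.65
tool_pos: [0.5397, 0.1773, 0.062]
orientation: [0.83, 0.558, -0.0, -0.0]
force: [-0.2, 0.4, 0.3]
opening: -0.0002
```

>>> move_arm --steps '[0, 0, -0.3, 0, 0, 0, -0.6, 0, 0, 0, -0.9, 0, 0, 0, -1.2, 0, 0, 0, -1.5, 0, 0, 0, -1.8, 0, 0, 0, -2, 0, 0, 0, -2, 0]'

```text
t: 14.32
tool_pos: [0.5398, 0.1773, 0.0606]
orientation: [0.83, 0.558, 0.0, -0.0]
force: [-1.2, 0.3, 4.4]
opening: -0.0003
```

>>> move_arm --steps '[0, 0, -0.2, 0, 0, 0, -0.4, 0, 0, 0, -0.6, 0, 0, 0, -0.8, 0, 0, 0, -1, 0, 0, 0, -1, 0, 0, 0, -1, 0, 0, 0, -1, 0]'

```text
t: 14.98
tool_pos: [0.5398, 0.1773, 0.0601]
orientation: [0.83, 0.558, 0.0, -0.0]
force: [-2.8, -1.5, 9.0]
opening: -0.0002
```

>>> move_arm --steps '[0, 0, -0.2, 0, 0, 0, -0.4, 0, 0, 0, -0.6, 0, 0, 0, -0.8, 0, 0, 0, -1, 0, 0, 0, -1, 0, 0, 0, -1, 0, 0, 0, -1, 0]'

```text
t: 15.65
tool_pos: [0.5398, 0.1774, 0.0593]
orientation: [0.83, 0.558, 0.0, -0.0]
force: [-3.0, -0.6, 10.1]
opening: -0.0001
```

>>> move_arm --steps '[0, 0, -0.3, 0, 0, 0, -0.6, 0, 0, 0, -0.9, 0, 0, 0, -1.2, 0, 0, 0, -1.5, 0, 0, 0, -1.8, 0, 0, 0, -2, 0, 0, 0, -2, 0]'

```text
t: 16.32
tool_pos: [0.5398, 0.1774, 0.0576]
orientation: [0.83, 0.558, 0.0, -0.0]
force: [-3.2, -0.9, 13.0]
opening: -0.0
```

>>> move_arm --steps '[0, 0, -0.3, 0, 0, 0, -0.6, 0, 0, 0, -0.9, 0, 0, 0, -1.2, 0, 0, 0, -1.5, 0, 0, 0, -1.8, 0, 0, 0, -2, 0, 0, 0, -2, 0]'

```text
t: 16.98
tool_pos: [0.5398, 0.1774, 0.0559]
orientation: [0.83, 0.557, 0.0, -0.0]
force: [-3.3, -1.1, 17.6]
opening: 0.0001
```

>>> move_arm --steps '[0, 0, -0.2, 0, 0, 0, -0.4, 0, 0, 0, -0.6, 0, 0, 0, -0.8, 0, 0, 0, -1, 0, 0, 0, -1, 0, 0, 0, -1, 0, 0, 0, -1, 0]'

```text
t: 17.65
tool_pos: [0.5398, 0.1773, 0.055]
orientation: [0.83, 0.557, 0.0, -0.0]
force: [-3.2, -1.3, 16.7]
opening: 0.0
```

The force has levelled off near 17 N, so the pin is sliding.

>>> move_arm --steps '[0, 0, -0.3, 0, 0, 0, -0.6, 0, 0, 0, -0.9, 0, 0, 0, -1.2, 0, 0, 0, -1.5, 0, 0, 0, -1.8, 0, 0, 0, -2, 0, 0, 0, -2, 0]'

```text
t: 18.32
tool_pos: [0.5398, 0.1774, 0.0529]
orientation: [0.83, 0.558, 0.0, -0.0]
force: [-4.2, -1.0, 16.4]
opening: 0.0001
```

>>> move_arm --steps '[0, 0, -0.3, 0, 0, 0, -0.6, 0, 0, 0, -0.9, 0, 0, 0, -1.2, 0, 0, 0, -1.5, 0, 0, 0, -1.8, 0, 0, 0, -2, 0, 0, 0, -2, 0]'

```text
t: 18.98
tool_pos: [0.5398, 0.1773, 0.0509]
orientation: [0.83, 0.557, 0.0, -0.0]
force: [-2.6, -0.5, 16.4]
opening: 0.0
```

>>> move_arm --steps '[0, 0, -0.3, 0, 0, 0, -0.6, 0, 0, 0, -0.9, 0, 0, 0, -1.2, 0, 0, 0, -1.5, 0, 0, 0, -1.5, 0, 0, 0, -1.5, 0, 0, 0, -1.5, 0]'

```text
t: 19.65
tool_pos: [0.5398, 0.1774, 0.0495]
orientation: [0.83, 0.558, 0.0, -0.0]
force: [-3.5, -1.0, 17.0]
opening: -0.0001
```

>>> move_arm --steps '[0, 0, -0.2, 0, 0, 0, -0.4, 0, 0, 0, -0.6, 0, 0, 0, -0.8, 0, 0, 0, -1, 0, 0, 0, -1, 0, 0, 0, -1, 0, 0, 0, -1, 0]'

```text
t: 20.32
tool_pos: [0.5398, 0.1774, 0.0485]
orientation: [0.83, 0.557, 0.0, -0.0]
force: [-4.0, -1.3, 17.0]
opening: -0.0
```

>>> move_arm --steps '[0, 0, -0.2, 0, 0, 0, -0.4, 0, 0, 0, -0.6, 0, 0, 0, -0.8, 0, 0, 0, -0.8, 0, 0, 0, -0.8, 0, 0, 0, -0.8, 0, 0, 0, -0.8, 0]'

```text
t: 20.98
tool_pos: [0.5398, 0.1774, 0.0477]
orientation: [0.83, 0.558, 0.0, -0.0]
force: [-4.1, -0.9, 17.6]
opening: -0.0005
```

>>> move_arm --steps '[0, 0, -0.1, 0, 0, 0, -0.2, 0, 0, 0, -0.3, 0, 0, 0, -0.4, 0, 0, 0, -0.5, 0, 0, 0, -0.6, 0, 0, 0, -0.6, 0, 0, 0, -0.6, 0]'

```text
t: 21.65
tool_pos: [0.5398, 0.1774, 0.0472]
orientation: [0.83, 0.558, 0.0, -0.0]
force: [-3.7, -1.1, 19.0]
opening: 0.0
```

The force has risen to 19 N with little travel, so the pin has hit its end stop. I'll ease off and look.

>>> move_arm --steps '[0, 0, 1, 0, 0, 0, 3, 0, 0, 0, 6, 0, 0, 0, 10, 0, 0, 0, 14, 0, 0, 0, 20, 0, 0, 0, 30, 0, 0, 0, 40, 0]'

```text
t: 22.32
tool_pos: [0.5395, 0.1772, 0.0858]
orientation: [0.83, 0.558, -0.0, -0.0]
force: [0.0, -0.1, -0.5]
opening: -0.0002
```

>>> move_arm --steps '[0, 0, 10, 0, -5, 0, 20, 0, -10, 0, 25, 0, -10, 0, 25, 0, -10, 0, 25, 0, -10, 0, 25, 0, -10, 0, 25, 0, -10, 0, 25, 0]'

```text
t: 22.98
tool_pos: [0.5295, 0.1772, 0.1097]
orientation: [0.83, 0.558, -0.0, -0.0]
force: [-0.1, 0.8, -0.8]
opening: 0.0001
```

```bash
python3 look.py w8 rivet hole; python3 - <<'E'
from h import *
z=np.load("w8.npz");M=dict(intrinsics=z["K"],cam_to_world=z["T"]);d=z["d"];K=z["K"];T=np.linalg.inv(z["T"])
for n,P in [("pin",(.5395,.1773,.0525)),("collar",(.531,.1773,.052)),("plate",(.522,.184,.042)),("oldrivet",(.511,.107,.052))]:
    q=T@[*P,1];u=int(round(K[0,0]*q[0]/-q[2]+K[0,2]));v=int(round(K[1,1]*q[1]/q[2]+K[1,2]));print(n,u,v,w("wrist",(u,v),d=np.median(d[v-1:v+2,u-1:u+2]),M=M))
p=cv2.imread("pics/w8.png");cv2.imwrite("pics/w8c.png",cv2.resize(p[150:390,160:480],(800,600),interpolation=2))
E
```

```text
22.9833 [0.5295 0.1772 0.1097] [ 8.301e-01  5.576e-01 -4.000e-04 -1.000e-04] [-0.1  0.8 -0.8] 8.431821913740928e-05
[[0.378, -0.894, -0.238, 0.469], [0.926, 0.365, 0.099, 0.201], [-0.002, -0.258, 0.966, 0.252], [0.0, 0.0, 0.0, 1.0]]
rivet [325.8 269.1] 0.62 [0.5372 0.1774 0.0525] [0.5408 0.1762 0.042 ]
pin 327 273 [0.53970903 0.17717634 0.05243228]
collar 322 259 [0.53092453 0.17763516 0.05189142]
plate 326 237 [0.52228345 0.18377686 0.04176209]
oldrivet 196 273 [0.51106313 0.10747056 0.05296248]
```

View pics/w8c.png

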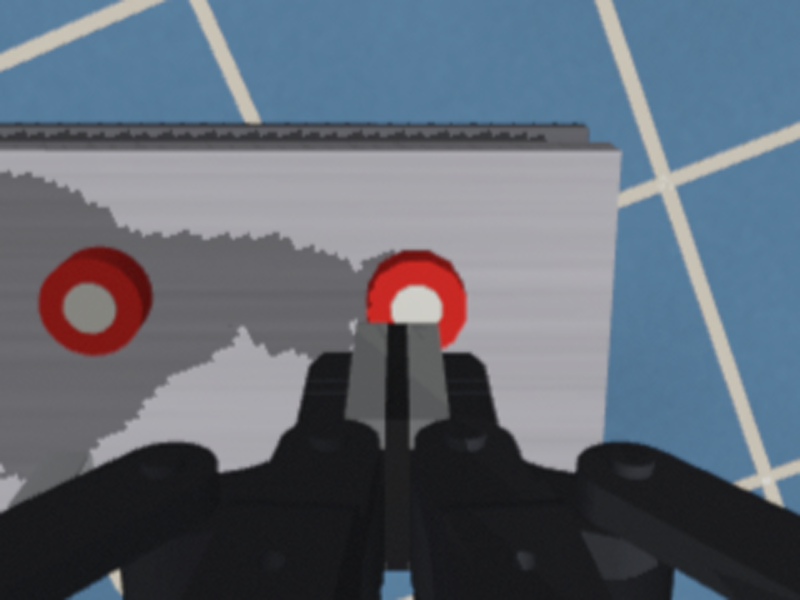

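The pin is flush: its top is at 52.4 mm and the collar at 51.9 mm, matching the 0.5 mm crown. The collar is seated 10 mm above the plate, the plate is back at 42 mm, and the robot is clear. I'll hand the job in.

```bash
python3 -c "
from station import *
print(ticket.job_done())"
```

```text
the job is handed in; nothing more can be done
None
```

The fresh rivet, the one with its pin standing up, is seated in the plate's empty hole and its pin is pressed flush; I handed the job in at about 23 s.

- **Seating:** before pressing, the collar's top measured 52.3 mm against 52 mm expected, and the pin was still up at 60 mm.
- **Pressing:** the force stayed near 17 N while the pin slid, then rose to 19.0 N at the end stop. That was the highest reading, under the 22 N limit, but force is only reported at the end of each move.
- **Last look:** pin top 52.4 mm and collar 51.9 mm, which fits the 0.5 mm crown. The plate was back at 42 mm and the gripper was touching nothing.

**Disagreements:**
- During the pick the fingertips met about 6 N upward.
- The gripper opening read 20 mm on the 24 mm collar. A close look showed the grip was sound.
- Pressing also showed a sideways force of about 4 N.

I did not touch the used rivet or anything else on the ledge, but I took no final overall picture to confirm it.

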